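# Lay the last agar tube on the slant rack

### The arm

A 6-joint arm with a two-finger parallel gripper is mounted at the origin on the work surface; the furniture and walls round the work are solid. World frame = base frame: x ahead of the robot, y to its left, z up, the work surface at z = 0. Lengths are in m, angles in degrees, forces in N, time in s.
With the tool pointing down it reaches from about 0.3 to 0.75 m from the base axis. Payload 8.5 kg.
Tool frame: the origin (TCP) lies midway between the tips of the shut fingers; the grasp point (between the pads) lies env.tcp_to_grasp behind it (env.tcp_to_grasp is the distance from the TCP to the grasp point, in m); z points along the fingers, y is the line along which they close (so a half turn about z gives the same grasp; the last joint's range is limited). The gripper opens to 85 mm and grips with 20 to 120 N. Pads are 22 mm wide; open, the fingers measure 114 mm over their backs; the gripper's body (76 mm by 85 mm) begins 54 mm behind the grasp point. The pads swing forward as they close: fully open they stand 13 mm farther back than shut.
Start: joints at [52.408, 21.807, 74.336, -0, 83.858, -12.336], TCP at [0.235, 0.497, 0.231] pointing down, gripper open.
Joint ranges: [-178.18, 178.18], [-50.72, 133.34], [12.68, 142.11], [-81.47, 261.47], [9.98, 163.14], [-165.26, 165.26]. Speed limits (degrees/s): [136.94, 136.94, 180, 180, 180, 180].

### API

Orientations are given as a 3x3 rotation matrix whose columns are the frame's x, y, z axes.
In Python, from rig import observe, optics, job, env gives the robot as it stands. The module is installed in compiled form; this text tells all that it offers.
- The arm moves only by the shell command python3 -m jog 'ROWS' [FORCE]. ROWS is JSON, a list of rows, each a list of 7 numbers: the turn, a rotation vector about the tool's x, y, z in rad, then the shift along the tool's x, y, z in m, then the opening in per cent of the stroke, from 0 (shut) to 100 (fully open). A call has 1 to 10 rows; each row shifts and turns the commanded pose from where the row before left it, along the tool's axes as they then stand; what a row does not reach is not made up. A row lasts 1/8 s, in which the tool goes at most 62.5 mm and 10.7 degrees, less where a joint would pass 70% of its speed; a pose out of reach is approached as far as the arm can. A call is refused whole if a number of a shift passes 0.0625 or a number of a turn 0.188, either way. A call with a gripper value outside its range is refused whole. The fingers move at their own pace and stop on an object; FORCE is the grip in N (left out, the last holds). Time passes only in rows, so rows that do not move let the fingers close. It gives the time, the measured TCP pose, the force, the opening and the grip force at its end, in the units of the state.
- observe(): the state, without advancing time (a new reading comes with each control period).
- optics.get_image(name): name is "scene" or "side" or "wrist"; returns a dict with "pixels" (400x640x3 uint8, red, green, blue), "mtx" (3x3 intrinsics, pixels), "rvec" (rotation vector, rad) and "tvec" (3), from world to camera coordinates, as OpenCV has them. Camera axes: x right, y down, z forward; pixel columns grow to the right and rows downward; lengths in m; the calibration is good to about 2 mm. A picture is of the moment at which its call begins. There is no depth.
- job.close_job(): hands the job in; it is judged then, once.
The state is a dict: "time_s": time; "q": joint angles; "qvel": joint speeds; "joint_efforts": joint torques, N m; "position": TCP position; "tool_rot": TCP orientation; "ft_force": force on the tool from outside, world axes, zero at the start; "wrist_torque": the same for the moment, N m; "grip_width": finger opening in m; "gripper_force": force on a finger pad.
Only numpy, scipy, OpenCV 4.12 (cv2) and the standard library are available. Lean on these libraries where they do the work, as an engineer would, in place of code of your own. Each camera call takes 0.05 s, during which the arm holds its last target. There are 200 camera calls.

### The job

Take the tube of molten agar out of the block heater and lay it in the free place of the wire slant rack, beside the two tubes already there, so that it sets on the slope: cap at the upper end, foot down at the stop wire. Lower it all the way into its bends before letting go, never drop it, and leave the two laid tubes, the beaker and the timer where they are.

Things in the scene. Friction and masses are not known exactly. Their poses are not given: they have to be found in the camera images.
- tube_mid (a point): Centre (half-way up, on the axis) of the tube to be moved: flat-footed 50 ml plastic tube, 98 mm long, about 45 g, 29 mm in diameter up to 82 mm from the foot, then an orange cap 36 mm in diameter and 16 mm high, fixed to it. z runs along the tube from foot to cap. It starts upright in the heater. It can stand on its foot on the bench.
- tube_top (a point): Centre of the flat top of the cap of the same tube, 49 mm from tube_mid along the tube's z.
- groove_mid (a point): Where tube_mid is when the tube lies home in the free place of the slant rack, foot against the straight stop wire at the low end; 72 mm above the bench. Axes are the rack's: x level, towards the rack's upper end, y across to the left, z up. The free place is the rightmost of three, 72 mm apart (rack seen from its lower end). A tube there slopes up along x at 30 degrees to the level.
- groove_top (a point): Where tube_top is when the tube lies home in the free place: 49 mm farther up the slope than groove_mid.
- slant_rack: Fixed steel wire rack (6 mm wire), 210 mm across (y), 90 mm deep, 101 mm high. Origin on the bench below it, axes as groove_mid. Two cross wires bent to 90 degree Vs carry each tube 12 and 72 mm from its foot; finger room between them down to the bench. Between places their tops lie 2 mm below the tube axes. A third, 91 mm up, keeps the caps apart: its crests rise 9 mm above the axes, 5 mm from a cap.
- heater: Fixed white block heater, 176 mm deep (x), 128 mm wide (y); origin on the bench below its centre, z up, sloping control panel towards -x. Top of the 100 mm square aluminium block 84 mm above the bench, with 2 x 2 wells 48 mm apart and 64 mm deep, 2 mm of play round a tube. Only the tube to be moved stands in it, its upper 34 mm (cap and 18 mm of body) above the block.
- laid_tube_1_mid (a point): Centre of a like tube that already lies loose in the left place of the rack. Bystander.
- laid_tube_2_mid (a point): Centre of a like tube that already lies loose in the middle place of the rack, next to the free one. Bystander.
- beaker: Empty 100 ml glass beaker, 56 mm across, 71 mm high, loose; origin at the centre of its underside. Bystander.
- timer: White bench timer, 70 x 68 x 25 mm, loose; origin at the centre of its underside. Bystander.
Things that resemble listed ones, but are neither listed nor needed, are in the scene too. What is shaped like the part that bears tube_mid but green is not meant.

How it is judged:
By the outcome, as a careful person would: the job done as asked, in the order asked, and still so for the second after the job is handed in, with the robot touching nothing.
It also fails if it takes over 51 s, if anything falls off the work surface, if the arm or the gripper's body presses on something with over 40 N, if the wrist force passes 120 N, or if a joint passes its speed limit or range.

## Working session

There is one attempt and no reset: what is moved stays moved. The work goes in short steps, Python scripts to look and compute and a shell command to move; the robot and the scene stay as the last step left them, time stands still between calls to the robot, and variables do not carry over. Pictures are saved under pics/ and viewed, at most 10 in all, crops included, and the job is handed in when it is done.

```bash
mkdir -p pics
python3 - <<'E'
from rig import observe, optics, job, env
import cv2,numpy as np
for n in("scene","side"):
    d=optics.get_image(n); cv2.imwrite(f"pics/{n}0.png",d["pixels"][:,:,::-1]); 
    R=cv2.Rodrigues(d["rvec"])[0]; print(n,"cam pos",-R.T@d["tvec"].ravel(), "fwd",R[2])
s=observe();print(env.tcp_to_grasp,s["position"],s["tool_rot"],s["time_s"],s["grip_width"])
E
```

```text
scene cam pos [ 0.11448028 -0.60998771  0.95227521] fwd [ 0.39744416  0.54141795 -0.74088106]
side cam pos [0.43290527 0.94569132 0.6306471 ] fwd [ 0.13270149 -0.85281096 -0.505078  ]
0.0187 [0.23453769 0.49721172 0.23077939] [[-9.04410486e-01  4.26662775e-01 -7.40973140e-04]
 [ 4.26663360e-01  9.04409905e-01 -1.04944405e-03]
 [ 2.22384738e-04 -1.26527429e-03 -9.99999175e-01]] 0.1 0.08502561820229897
```

View pics/scene0.png

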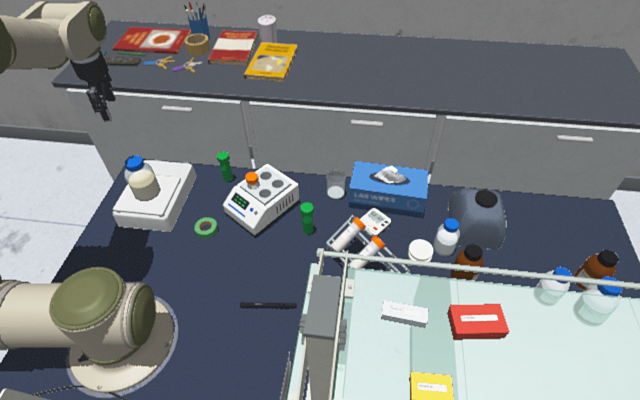

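View pics/side0.png

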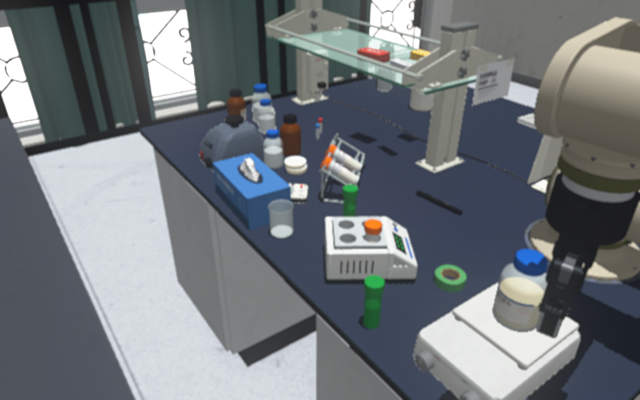

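The orange-capped tube stands in the heater (scene ~252,178; side ~373,227). The green ones at scene (224,165) and (307,218) are decoys. The rack is at scene (365,245) and side (345,165), near the shelf. I'll enlarge both.

Run:
```python
import cv2,numpy as np
a=cv2.imread("pics/scene0.png")[150:290,210:430]; b=cv2.imread("pics/side0.png")[125:285,280:440]
cv2.imwrite("pics/cs.png",cv2.resize(a,None,fx=3.6,fy=3.6,interpolation=cv2.INTER_CUBIC))
cv2.imwrite("pics/cd.png",cv2.resize(b,None,fx=3.7,fy=3.7,interpolation=cv2.INTER_CUBIC))
```

```text
(no output)
```

View pics/cs.png

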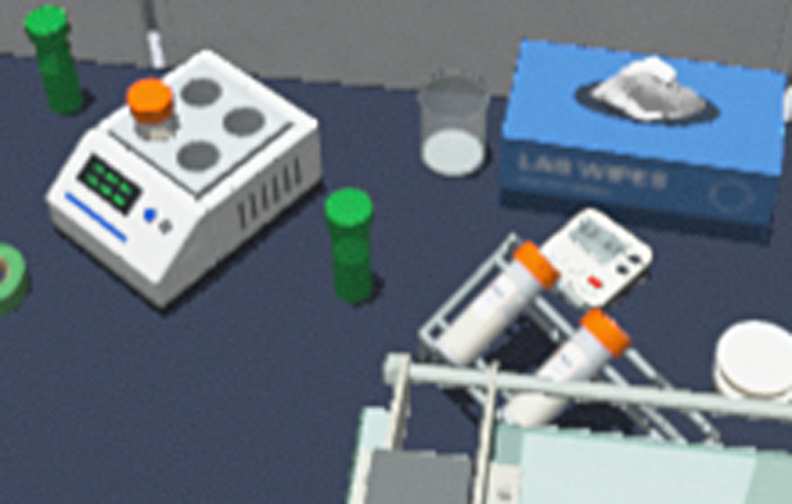

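View pics/cd.png

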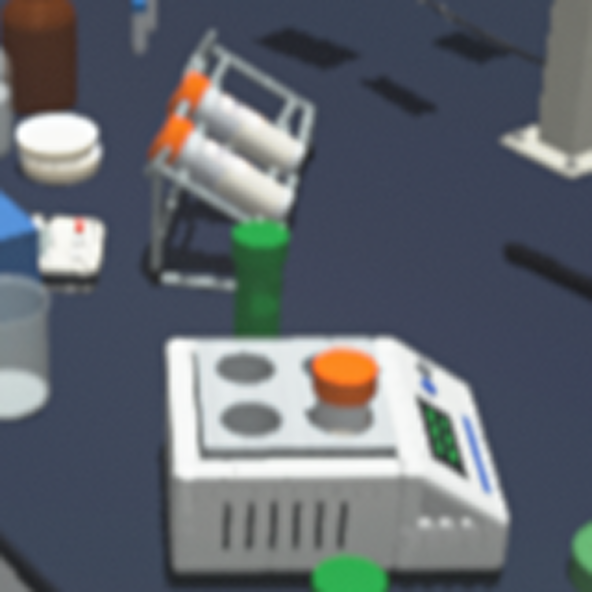

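```bash
cat > h.py <<'E'
import cv2,numpy as np
def cam(d): return d["mtx"],cv2.Rodrigues(np.array(d["rvec"],float))[0],np.array(d["tvec"],float).ravel()
def proj(c,X): 
    K,R,t=c; p=(np.atleast_2d(X)@R.T+t)@K.T; return p[:,:2]/p[:,2:]
def ray(c,uv):
    K,R,t=c; return -R.T@t, R.T@np.linalg.solve(K,[uv[0],uv[1],1])
def atz(c,uv,z):
    o,v=ray(c,uv); return o+v*(z-o[2])/v[2]
def tri(a,ua,b,ub):
    P=lambda c:c[0]@np.c_[c[1],c[2]]
    X=cv2.triangulatePoints(P(a),P(b),np.array(ua,float).reshape(2,1),np.array(ub,float).reshape(2,1)).ravel(); return X[:3]/X[3]
def orange(img):
    h=cv2.cvtColor(img,cv2.COLOR_RGB2HSV)
    m=cv2.inRange(h,(5,150,110),(18,255,255)); n,_,s,c=cv2.connectedComponentsWithStats(m)
    return [(c[i].round(2),s[i,4],s[i,:4]) for i in range(1,n) if s[i,4]>25]
E
python3 - <<'E'
from h import *; from rig import optics
np.set_printoptions(precision=4,suppress=True)
S=optics.get_image("scene");D=optics.get_image("side");s,d=cam(S),cam(D)
for o in orange(S["pixels"]):print("scene",o)
for o in orange(D["pixels"]):print("side",o)
print("captop z.118", atz(s,(251.7,174.4),.118),atz(d,(373.2,223.4),.118),tri(s,(251.7,174.4),d,(373.2,223.4)))
for h in (.2,.25,.3,.35,.4,.45,.5):
    a,b=atz(s,(319.7,250.6),h),atz(s,(640,288),h); print(h,a,b,proj(d,[a,b]).ravel())
print("decoy1",atz(s,(224,178),.0),"decoy2",atz(s,(308,232),0),"beaker",atz(s,(336,195),0))
E
```

```text
scene (array([135.42,  37.56]), np.int32(177), array([123,  32,  24,  13], dtype=int32))
scene (array([236.84,  34.69]), np.int32(131), array([224,  32,  28,   6], dtype=int32))
scene (array([160.96,  38.85]), np.int32(74), array([154,  36,  15,   7], dtype=int32))
scene (array([251.24, 177.54]), np.int32(124), array([245, 172,  13,  12], dtype=int32))
scene (array([358.68, 222.94]), np.int32(71), array([353, 217,  12,  13], dtype=int32))
scene (array([377.89, 241.7 ]), np.int32(84), array([371, 236,  14,  13], dtype=int32))
scene (array([468.01, 260.68]), np.int32(82), array([461, 253,  20,  13], dtype=int32))
scene (array([601.83, 266.93]), np.int32(41), array([596, 260,  15,  11], dtype=int32))
side (array([290.95, 127.05]), np.int32(40), array([286, 125,  11,   6], dtype=int32))
side (array([328.55, 155.3 ]), np.int32(105), array([321, 145,  15,  22], dtype=int32))
side (array([372.75, 226.35]), np.int32(197), array([365, 220,  17,  14], dtype=int32))
captop z.118 [0.4607 0.1695 0.118 ] [0.4575 0.1662 0.118 ] [0.4585 0.1679 0.1195]
0.2 [ 0.4223 -0.1881  0.2   ] [ 0.8594 -0.6365  0.2   ] [399.999  117.6838 271.8491  61.0168]
0.25 [ 0.4018 -0.2162  0.25  ] [ 0.8099 -0.6347  0.25  ] [410.559   94.7138 285.6893  46.6429]
0.3 [ 0.3813 -0.2442  0.3   ] [ 0.7604 -0.6329  0.3   ] [421.1919  71.5852 300.122   31.6536]
0.35 [ 0.3609 -0.2723  0.35  ] [ 0.7109 -0.6312  0.35  ] [431.8984  48.2964 315.1861  16.0085]
0.4 [ 0.3404 -0.3003  0.4   ] [ 0.6613 -0.6294  0.4   ] [442.6795  24.8455 330.924   -0.3363]
0.45 [ 0.32   -0.3283  0.45  ] [ 0.6118 -0.6277  0.45  ] [453.5358   1.2311 347.382  -17.429 ]
0.5 [ 0.2995 -0.3564  0.5   ] [ 0.5623 -0.6259  0.5   ] [464.4681 -22.5488 364.6105 -35.322 ]
decoy1 [0.4341 0.3189 0.    ] decoy2 [ 0.5159 -0.0073  0.    ] beaker [0.662  0.0524 0.    ]
```

Run:
```python
from h import *; from rig import optics
np.set_printoptions(precision=4,suppress=True)
S=optics.get_image("scene");D=optics.get_image("side");s,d=cam(S),cam(D)
a,b=atz(s,(358.68,222.94),.0925),atz(s,(377.89,241.7),.0925)
print("caps scene",a,b,np.linalg.norm(a-b)); v=(a-b)[:2]; yaw=np.degrees(np.arctan2(-v[0],v[1])); print("yaw",yaw)
# foot tube1 scene crop(455,350); tube1/2 side: cap pts
from scipy.optimize import least_squares
c30,s30=np.cos(np.pi/6),.5
def P(p,y,u): # p: x,y,yaw of middle-place mid; u along tube from mid
    c,q=np.cos(p[2]),np.sin(p[2]); X=u*c30
    return np.array([p[0]+c*X-q*y,p[1]+q*X+c*y,.072+u*s30])
side=lambda x,y:(280+x/3.7,125+y/3.7); sc=lambda x,y:(210+x/3.6,150+y/3.6)
obs=[(s,.072,.041,(358.68,222.94),2),(s,0,.041,(377.89,241.7),2),(s,.072,-.049,sc(455,350),1),(s,0,-.049,sc(515,412),.5),
(d,.072,.041,side(172,138),1),(d,0,.041,side(190,93),1),(d,.072,-.045,side(284,197),1),(d,0,-.045,side(296,150),1)]
f=lambda p:np.concatenate([w*(proj(c,P(p,y,u))[0]-uv) for c,y,u,uv,w in obs])
r=least_squares(f,[b[0]-.03,b[1],np.radians(yaw)]);p=r.x
print(p,np.degrees(p[2]),r.fun.reshape(-1,2))
g=P(p,-.072,0);print("groove_mid",g,"top",P(p,-.072,.049),"foot",P(p,-.072,-.049))
# rail distance at groove
for h in(.25,.28):
  A,B=atz(s,(319.7,250.6),h)[:2],atz(s,(640,288),h)[:2];u=(B-A)/np.linalg.norm(B-A);n=np.array([-u[1],u[0]]);print("rail h",h,"dist of groove (+ = robot-free side)",(g[:2]-A)@n,"along",(g[:2]-A)@u)
def over(D,c,name):
    im=D["pixels"][:,:,::-1].copy()
    for y in(.072,0,-.072):
        q=proj(c,[P(p,y,-.049),P(p,y,.049)]); cv2.line(im,*[tuple(int(v*8) for v in k) for k in q],(255,0,255),1,cv2.LINE_AA,3)
    return im
A=over(S,s,0)[195:295,290:430];B=over(D,d,0)[30:210,280:480]
A=cv2.resize(A,(560,400),interpolation=cv2.INTER_CUBIC)[:, :400];B=cv2.resize(B,(400,360),interpolation=cv2.INTER_CUBIC)
cv2.imwrite("pics/ov.png",np.hstack([A,cv2.copyMakeBorder(B,0,40,0,0,0)]))
```

```text
caps scene [ 0.5947 -0.1209  0.0925] [ 0.5937 -0.1935  0.0925] 0.07252223583040876
yaw -0.7913098848208875
[ 0.5581 -0.1945 -0.0011] -0.06114382808245016 [[ 0.1755  1.1564]
 [ 0.5065  0.5894]
 [-2.1269  2.2761]
 [-0.1843  2.2246]
 [-0.3969  1.1271]
 [-0.9817  1.1754]
 [-1.5815  2.8817]
 [-1.9821  2.7313]]
groove_mid [ 0.558  -0.2665  0.072 ] top [ 0.6004 -0.2665  0.0965] foot [ 0.5155 -0.2664  0.0475]
rail h 0.25 dist of groove (+ = robot-free side) 0.07673154433078491 along 0.14503114623975305
rail h 0.28 dist of groove (+ = robot-free side) 0.09726356347186431 along 0.14155473206306496
```

View pics/ov.png

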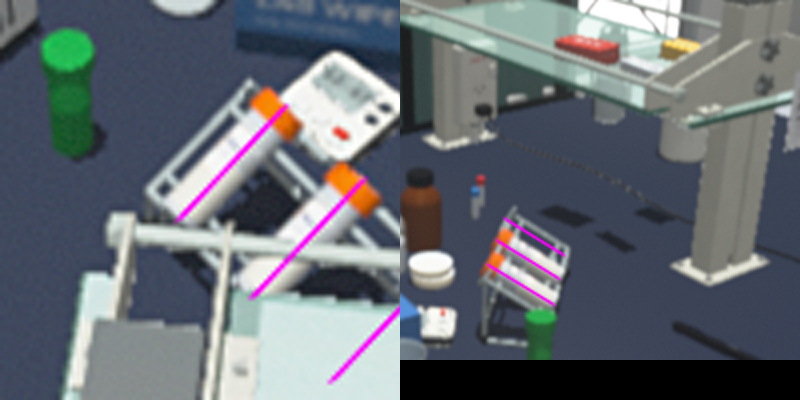

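Run:
```python
from h import *; from rig import optics
np.set_printoptions(precision=4,suppress=True)
S=optics.get_image("scene");D=optics.get_image("side");s,d=cam(S),cam(D)
def aty(c,uv,y):
    o,v=ray(c,uv); return o+v*(y-o[1])/v[1]
side=lambda x,y:(280+x/3.7,125+y/3.7); sc=lambda x,y:(210+x/3.6,150+y/3.6)
for n,pt in(("far hi",(210,38)),("far lo",(310,105)),("far lo bottom",(305,160))): print(n,aty(d,side(*pt),-.2965))
for n,pt in(("near hi",(152,168)),("near hi bot",(155,275)),("near mid",(250,215))): print(n,aty(d,side(*pt),-.0925))
for n,pt in(("near hi",(512,238)),("near lo",(425,335))): print("scene",n,aty(s,sc(*pt),-.0925))
for L in(0,.1,.15,.2,.25,.3,.35,.4): X=[[.2345,.4972,.2308+L]];print(L,proj(s,X)[0],proj(d,X)[0])
W=optics.get_image("wrist");w=cam(W);R=w[1];print("wrist cam pos",-R.T@w[2],"fwd",R[2],"down",R[1])
def crop(im,x0,x1,y0,y1,f): return cv2.resize(im[y0:y1,x0:x1,::-1],None,fx=f,fy=f,interpolation=cv2.INTER_CUBIC)
A=crop(D["pixels"],310,370,125,200,6);B=crop(D["pixels"],500,640,0,340,450/340)
B=cv2.copyMakeBorder(B,0,max(0,450-B.shape[0]),0,0,0)[:450]
cv2.imwrite("pics/rk.png",np.hstack([A,B]))
```

```text
far hi [ 0.5907 -0.2965  0.095 ]
far lo [ 0.5127 -0.2965  0.0458]
far lo bottom [ 0.5141 -0.2965 -0.0013]
near hi [ 0.6013 -0.0925  0.0875]
near hi bot [ 0.5987 -0.0925  0.0056]
near mid [ 0.5352 -0.0925  0.0585]
scene near hi [ 0.5975 -0.0925  0.09  ]
scene near lo [ 0.5192 -0.0925  0.0393]
0 [112.4428 114.05  ] [552.1442 316.8386]
0.1 [98.0638 82.3867] [575.723  246.5857]
0.15 [90.128  64.9116] [589.3642 205.9419]
0.2 [81.6233 46.1837] [604.5127 160.807 ]
0.25 [72.4863 26.0635] [621.433  110.3931]
0.3 [62.6437  4.3895] [640.4552  53.7165]
0.35 [ 52.0105 -19.0255] [661.997  -10.4671]
0.4 [ 40.4874 -44.3999] [686.5944 -83.755 ]
wrist cam pos [0.166  0.5306 0.3739] fwd [ 0.2682 -0.1265 -0.955 ] down [ 0.8634 -0.4081  0.2965]
```

View pics/rk.png

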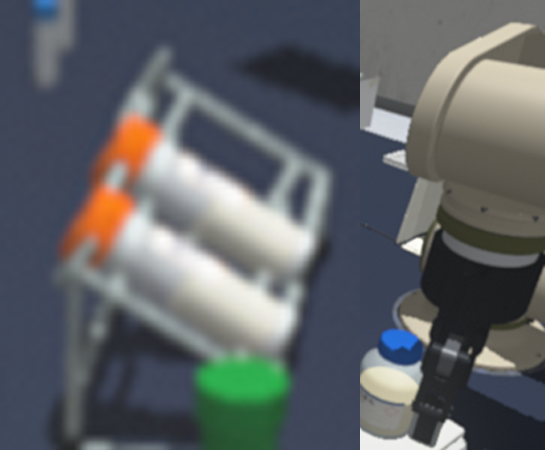

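Run:
```python
from h import *; from rig import optics
np.set_printoptions(precision=4,suppress=True)
S=optics.get_image("scene");D=optics.get_image("side");s,d=cam(S),cam(D)
for p in((420,163),(445,172),(466,158)): print("post base",p,atz(d,p,0))
b=atz(d,(443,163),0)
for h in(.2,.25,.3,.35,.4,.45,.5):print(h,proj(d,[[b[0],b[1],h]])[0],proj(s,[[b[0],b[1],h]])[0])
print("corner",atz(s,(319.7,250.6),.285), "heater caps tri",tri(s,(251.24,177.54),d,(372.75,226.35)),"z.110:",atz(s,(251.24,177.54),.11),atz(d,(372.75,226.35),.11))
# heater yaw from wells (block top .084): crop px
sc=lambda x,y:(210+x/3.6,150+y/3.6)
for p in((201,91),(244,121),(198,155)): print("well",atz(s,sc(*p),.084))
```

```text
post base (420, 163) [ 0.3506 -0.3574  0.    ]
post base (445, 172) [ 0.2812 -0.3118  0.    ]
post base (466, 158) [ 0.2139 -0.416   0.    ]
0.2 [452.7877  97.1559] [319.2975 359.1948]
0.25 [455.4734  79.0885] [318.8792 347.4195]
0.3 [458.266   60.3018] [318.4155 334.3629]
0.35 [461.1721  40.752 ] [317.8983 319.8038]
0.4 [464.1986  20.3917] [317.3181 303.467 ]
0.45 [467.3533  -0.8308] [316.6623 285.006 ]
0.5 [470.6445 -22.9712] [315.9154 263.9773]
corner [ 0.3875 -0.2358  0.285 ] heater caps tri [0.4572 0.1665 0.1111] z.110: [0.4568 0.1674 0.11  ] [0.458  0.1645 0.11  ]
well [0.5045 0.1737 0.084 ]
well [0.5132 0.1259 0.084 ]
well [0.4662 0.1177 0.084 ]
```

Run:
```python
from h import *; from rig import optics,observe
W=optics.get_image("wrist");w=cam(W);s=observe();R=s["tool_rot"];T=np.array(s["position"])
im=W["pixels"][:,:,::-1].copy()
# mark points at TCP depth -13mm: lateral y = +-42.5, +-57, tip
for y in(-.057,-.0425,.0425,.057):
    p=proj(w,T+np.array(R)@[0,y,-.013])[0]; print(y,p); cv2.drawMarker(im,tuple(int(v) for v in p),(255,0,255),cv2.MARKER_CROSS,12,1)
cv2.imwrite("pics/w0.png",im)
S=optics.get_image("scene");s=cam(S)
print("pen",atz(s,(240,305),0),atz(s,(295,305),0),"tape",atz(s,(206,227),0))
print(proj(s,[[.40,-.10,0],[.45,-.1,0],[.42,-.05,0]]))
```

```text
-0.057 [201.59037233 265.75915983]
-0.0425 [230.52433885 265.73718158]
0.0425 [400.11551767 265.60836004]
0.057 [429.04207152 265.58638741]
pen [ 0.2563511  -0.08452674  0.        ] [ 0.3615345  -0.16547298  0.        ] tape [0.30163515 0.18075905 0.        ]
[[292.59937053 277.74405396]
 [308.58488342 267.39544156]
 [287.94804498 260.42321434]]
```

View pics/w0.png

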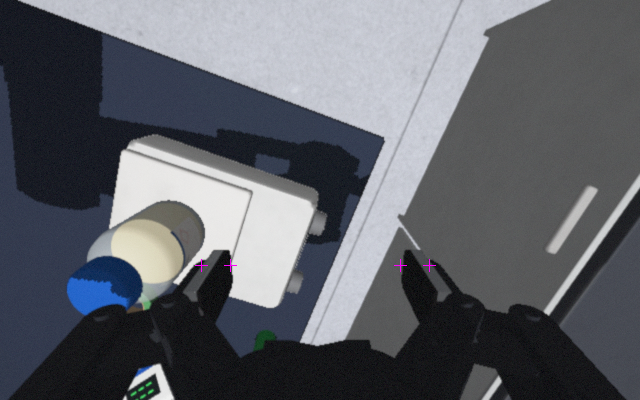

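```bash
cat >> h.py <<'E'
from scipy.spatial.transform import Rotation as Ro
def pose(psi,al,up=1):
    "tool rotation: heading psi, al deg below level, tool x up (1) or down (-1)"
    p,a=np.radians([psi,al]); z=np.array([np.cos(p)*np.cos(a),np.sin(p)*np.cos(a),-np.sin(a)])
    y=up*np.array([np.sin(p),-np.cos(p),0]); return np.c_[np.cross(y,z),y,z]
E
python3 - <<'E'
from h import *
np.set_printoptions(precision=0,suppress=True)
def wrist(R,G,pitch):
    wc=G-.25*R[:,2]; q1=np.arctan2(wc[1],wc[0])
    M=Ro.from_euler("ZY",[np.degrees(q1),pitch],degrees=True).as_matrix().T@R
    e=Ro.from_matrix(M).as_euler("ZYZ",degrees=True)
    o=[]
    for a,b,c in((e[0],e[1],e[2]),(e[0]+180,-e[1],e[2]+180)):
        if b>0: o=[(a+180)%360-180,b,(c-90+180)%360-180]
    return np.degrees(q1),np.hypot(*wc[:2]),wc[2],o
H=np.array([.4575,.166,.112]);T=np.array([.42,-.09,.045]);F=np.array([.552,-.267,.075])
for up in(1,-1):
  for psi in(20,-20,-45,-90,60,100):
    for n,G,ps,al in(("heat",H,psi,40),("stand",T,psi,40),("fin",F,0,100)):
        q1,r,z,o=wrist(pose(ps,al,up),G,105); print(up,psi,n,"q1 %.0f r %.2f z %.2f"%(q1,r,z),np.array(o))
E
```

```text
1 20 heat q1 20 r 0.30 z 0.27 [ 0. 25. 90.]
1 20 stand q1 -33 r 0.29 z 0.21 [51. 52. 13.]
1 20 fin q1 -24 r 0.65 z 0.32 [-4. 84. 67.]
1 -20 heat q1 40 r 0.36 z 0.27 [-52.  57. 172.]
1 -20 stand q1 -6 r 0.24 z 0.21 [-24.  28. 120.]
1 -20 fin q1 -24 r 0.65 z 0.32 [-4. 84. 67.]
1 -45 heat q1 43 r 0.44 z 0.27 [ -51.   79. -170.]
1 -45 stand q1 9 r 0.29 z 0.21 [-51.  53. 168.]
1 -45 fin q1 -24 r 0.65 z 0.32 [-4. 84. 67.]
1 -90 heat q1 38 r 0.58 z 0.27 [ -39.  107. -143.]
1 -90 stand q1 14 r 0.43 z 0.21 [ -48.   90. -160.]
1 -90 fin q1 -24 r 0.65 z 0.32 [-4. 84. 67.]
1 60 heat q1 0 r 0.36 z 0.27 [52. 58.  8.]
1 60 stand q1 -38 r 0.41 z 0.21 [ 49.  87. -17.]
1 60 fin q1 -24 r 0.65 z 0.32 [-4. 84. 67.]
1 100 heat q1 -3 r 0.49 z 0.27 [ 48.  90. -20.]
1 100 stand q1 -32 r 0.53 z 0.21 [ 37. 109. -40.]
1 100 fin q1 -24 r 0.65 z 0.32 [-4. 84. 67.]
-1 20 heat q1 20 r 0.30 z 0.27 [  0.  25. -90.]
-1 20 stand q1 -33 r 0.29 z 0.21 [  51.   52. -167.]
-1 20 fin q1 -24 r 0.65 z 0.32 [  -4.   84. -113.]
-1 -20 heat q1 40 r 0.36 z 0.27 [-52.  57.  -8.]
-1 -20 stand q1 -6 r 0.24 z 0.21 [-24.  28. -60.]
-1 -20 fin q1 -24 r 0.65 z 0.32 [  -4.   84. -113.]
-1 -45 heat q1 43 r 0.44 z 0.27 [-51.  79.  10.]
-1 -45 stand q1 9 r 0.29 z 0.21 [-51.  53. -12.]
-1 -45 fin q1 -24 r 0.65 z 0.32 [  -4.   84. -113.]
-1 -90 heat q1 38 r 0.58 z 0.27 [-39. 107.  37.]
-1 -90 stand q1 14 r 0.43 z 0.21 [-48.  90.  20.]
-1 -90 fin q1 -24 r 0.65 z 0.32 [  -4.   84. -113.]
-1 60 heat q1 0 r 0.36 z 0.27 [  52.   58. -172.]
-1 60 stand q1 -38 r 0.41 z 0.21 [ 49.  87. 163.]
-1 60 fin q1 -24 r 0.65 z 0.32 [  -4.   84. -113.]
-1 100 heat q1 -3 r 0.49 z 0.27 [ 48.  90. 160.]
-1 100 stand q1 -32 r 0.53 z 0.21 [ 37. 109. 140.]
-1 100 fin q1 -24 r 0.65 z 0.32 [  -4.   84. -113.]
```

```bash
cat >> h.py <<'E'
def plan(goal_p,goal_R,n,grip=100,start=None):
    from rig import observe
    s=observe(); p=np.array(s["position"]);R=np.array(s["tool_rot"])
    if start: p,R=start
    w=Ro.from_matrix(R.T@goal_R).as_rotvec()/n; d=(np.array(goal_p)-p)/n
    rows=[]
    for k in range(n):
        rows.append([round(float(v),4) for v in list(w)+list(R.T@d)]+[grip]); R=R@Ro.from_rotvec(w).as_matrix()
    print(str(rows).replace(" ","")); return np.array(goal_p),goal_R
E
python3 - <<'E'
from h import *; from rig import optics
s,d=cam(optics.get_image("scene")),cam(optics.get_image("side"))
print("bottle cap",tri(s,(134,160),d,(530,260)))
from rig import observe
o=observe();p=np.array(o["position"]);R=np.array(o["tool_rot"])
st=plan(p+[0,0,.1],R,2)
st=plan([.4575,.166,.26],pose(-90,90,-1),10,start=st)
E
```

```text
bottle cap [0.21824612 0.33392373 0.19014143]
[[0.0,0.0,0.0,-0.0,-0.0,-0.05,100],[0.0,0.0,0.0,-0.0,-0.0,-0.05,100]]
[[-0.0,0.0,0.113,-0.0343,-0.0205,0.0071,100],[-0.0,0.0,0.113,-0.0364,-0.0165,0.0071,100],[-0.0,0.0,0.113,-0.038,-0.0123,0.0071,100],[-0.0,0.0,0.113,-0.0391,-0.0079,0.0071,100],[-0.0,0.0,0.113,-0.0398,-0.0034,0.0071,100],[-0.0,0.0,0.113,-0.0399,0.0011,0.0071,100],[-0.0,0.0,0.113,-0.0395,0.0056,0.0071,100],[-0.0,0.0,0.113,-0.0387,0.01,0.0071,100],[-0.0,0.0,0.113,-0.0373,0.0143,0.0071,100],[-0.0,0.0,0.113,-0.0354,0.0184,0.0071,100]]
```

```bash
python3 -m jog '[[0,0,0,0,0,-0.05,100],[0,0,0,0,0,-0.05,100]]' 40
python3 -m jog '[[0,0,0.113,-0.0343,-0.0205,0.0071,100],[0,0,0.113,-0.0364,-0.0165,0.0071,100],[0,0,0.113,-0.038,-0.0123,0.0071,100],[0,0,0.113,-0.0391,-0.0079,0.0071,100],[0,0,0.113,-0.0398,-0.0034,0.0071,100],[0,0,0.113,-0.0399,0.0011,0.0071,100],[0,0,0.113,-0.0395,0.0056,0.0071,100],[0,0,0.113,-0.0387,0.01,0.0071,100],[0,0,0.113,-0.0373,0.0143,0.0071,100],[0,0,0.113,-0.0354,0.0184,0.0071,100]]'
python3 -m jog '[[0,0,0,0,0,0,100]]'
python3 - <<'E'
from h import *; from rig import optics,observe
W=optics.get_image("wrist");w=cam(W);o=observe();np.set_printoptions(precision=4,suppress=True)
print(o["q"])
for c in orange(W["pixels"]): print(c, atz(w,c[0],.112))
cv2.imwrite("pics/w1.png",W["pixels"][:,:,::-1])
E
```

```text
time_s: 1.0
position: [0.2345, 0.4972, 0.3325]
tool_rot: [[-0.904, 0.427, -0.001], [0.427, 0.904, -0.001], [0.0, -0.001, -1.0]]
ft_force: [0.8, 0.4, 1.2]
grip_width: 0.0852
gripper_force: 0.0
time_s: 2.25
position: [0.4581, 0.1649, 0.2602]
tool_rot: [[0.004, 1.0, 0.0], [1.0, -0.004, 0.0], [0.0, 0.0, -1.0]]
ft_force: [0.6, 0.6, -1.2]
grip_width: 0.0855
gripper_force: 0.0
time_s: 2.38
position: [0.4584, 0.1643, 0.2596]
tool_rot: [[0.004, 1.0, -0.001], [1.0, -0.004, -0.0], [-0.0, -0.001, -1.0]]
ft_force: [0.4, 0.3, 0.9]
grip_width: 0.0852
gripper_force: 0.0
[ 5.9001 14.2195 80.7725  0.0107 85.0494  5.9605]
(array([316.89, 182.53]), np.int32(891), array([301, 166,  33,  34], dtype=int32)) [0.4582 0.1665 0.112 ]
```

```bash
python3 -m jog '[[0,0,0,0.002,0,0.04,100],[0,0,0,0,0,0.045,100],[0,0,0,0,0,0.045,100],[0,0,0,0,0,0.037,100],[0,0,0,0,0,0,100],[0,0,0,0,0,0,0],[0,0,0,0,0,0,0],[0,0,0,0,0,0,0],[0,0,0,0,0,0,0]]' 40; python3 -m jog '[[0,0,0,0,0,0,0],[0,0,0,0,0,0,0]]'
```

```text
time_s: 3.55
position: [0.458, 0.1682, 0.0946]
tool_rot: [[-0.0, 1.0, 0.002], [1.0, 0.0, 0.0], [0.0, 0.002, -1.0]]
ft_force: [-1.5, -0.0, 7.1]
grip_width: 0.0343
gripper_force: 39.2
time_s: 3.8
position: [0.4581, 0.1681, 0.0946]
tool_rot: [[-0.0, 1.0, 0.002], [1.0, 0.0, 0.0], [0.0, 0.002, -1.0]]
ft_force: [-0.9, 0.6, 7.5]
grip_width: 0.0341
gripper_force: 39.2
```

```bash
python3 -m jog '[[0,0,0,0,0,-0.01,0],[0,0,0,0,0,-0.02,0],[0,0,0,0,0,-0.02,0],[0,0,0,0,0,-0.02,0],[0,0,0,0,0,-0.02,0],[0,0,0,0,0,-0.02,0],[0,0,0,0,0,0,0]]'
python3 - <<'E'
from h import *
plan([.42,-.12,.20],pose(-90,90,-1),7,0)
E
```

```text
time_s: 4.68
position: [0.458, 0.1681, 0.2049]
tool_rot: [[-0.0, 1.0, 0.003], [1.0, 0.0, 0.0], [0.0, 0.003, -1.0]]
ft_force: [0.6, -0.6, -0.6]
grip_width: 0.0349
gripper_force: 40.0
[[0.0005,-0.0001,0.0,-0.0412,-0.0054,0.0007,0],[0.0005,-0.0001,0.0,-0.0412,-0.0054,0.0007,0],[0.0005,-0.0001,0.0,-0.0412,-0.0054,0.0007,0],[0.0005,-0.0001,0.0,-0.0412,-0.0054,0.0007,0],[0.0005,-0.0001,0.0,-0.0412,-0.0054,0.0007,0],[0.0005,-0.0001,0.0,-0.0412,-0.0054,0.0007,0],[0.0005,-0.0001,0.0,-0.0412,-0.0054,0.0007,0]]
```

```bash
python3 -m jog '[[0,0,0,-0.02,-0.003,0,0],[0,0,0,-0.041,-0.006,0,0],[0,0,0,-0.048,-0.006,0,0],[0,0,0,-0.048,-0.006,0,0],[0,0,0,-0.048,-0.006,0,0],[0,0,0,-0.048,-0.006,0,0],[0,0,0,-0.025,-0.003,0,0],[0,0,0,-0.01,-0.002,0,0],[0,0,0,0,0,0,0]]'; python3 -m jog '[[0,0,0,0,0,0.03,0],[0,0,0,0,0,0.04,0],[0,0,0,0,0,0.03,0],[0,0,0,0,0,0.016,0],[0,0,0,0,0,0.006,0],[0,0,0,0,0,0,0]]'
```

```text
time_s: 5.8
position: [0.4193, -0.1198, 0.203]
tool_rot: [[0.001, 1.0, -0.001], [1.0, -0.001, 0.001], [0.001, -0.001, -1.0]]
ft_force: [0.1, -0.2, -0.8]
grip_width: 0.0343
gripper_force: 40.0
time_s: 6.55
position: [0.4196, -0.1194, 0.0815]
tool_rot: [[-0.001, 1.0, 0.0], [1.0, 0.001, 0.0], [0.0, 0.0, -1.0]]
ft_force: [0.7, 0.3, -0.7]
grip_width: 0.034
gripper_force: 39.9
```

```bash
python3 -m jog '[[0,0,0,0,0,0.003,0],[0,0,0,0,0,0.002,0],[0,0,0,0,0,0.001,0],[0,0,0,0,0,0,0]]'; python3 -m jog '[[0,0,0,0,0,0.001,0],[0,0,0,0,0,0,0]]'
```

```text
time_s: 7.05
position: [0.4195, -0.12, 0.0754]
tool_rot: [[0.0, 1.0, 0.0], [1.0, -0.0, -0.0], [-0.0, 0.0, -1.0]]
ft_force: [0.5, 0.1, -0.8]
grip_width: 0.0344
gripper_force: 39.9
time_s: 7.3
position: [0.4197, -0.1201, 0.0746]
tool_rot: [[-0.0, 1.0, 0.001], [1.0, 0.0, -0.0], [-0.0, 0.001, -1.0]]
ft_force: [-0.7, 1.2, 4.4]
grip_width: 0.0343
gripper_force: 40.3
```

```bash
python3 -m jog '[[0,0,0,0,0,0,60],[0,0,0,0,0,0,70],[0,0,0,0,0,0,70],[0,0,0,0,0,0,70],[0,0,0,0,0,-0.02,70],[0,0,0,0,0,-0.04,70],[0,0,0,0,0,-0.04,70],[0,0,0,0,0,-0.03,70]]'
python3 - <<'E'
from h import *; from rig import optics
W=optics.get_image("wrist");w=cam(W)
for c in orange(W["pixels"]): print(c, atz(w,c[0],.092))
R=pose(-90,40,-1); G=np.array([.4197,-.120,.046]); z=R[:,2]
# grasp point 10 mm behind axis: tcp is 8.7 beyond
T=G+.009*z; pre=T-.11*z; print(T,pre)
st=plan(pre,R,8,70); plan(T,R,4,70,start=st)
E
```

```text
time_s: 8.3
position: [0.4195, -0.12, 0.2059]
tool_rot: [[-0.0, 1.0, 0.001], [1.0, 0.0, -0.001], [-0.001, 0.001, -1.0]]
ft_force: [-0.6, -0.4, 0.5]
grip_width: 0.06
gripper_force: 0.0
(array([317.  , 196.47]), np.int32(1164), array([299, 177,  37,  40], dtype=int32)) [ 0.419761 -0.122414  0.092   ]
(array([511.38, 197.7 ]), np.int32(771), array([497, 178,  28,  40], dtype=int32)) [ 0.59874522 -0.12376256  0.092     ]
(array([495.54, 267.81]), np.int32(667), array([483, 249,  25,  38], dtype=int32)) [ 0.5974039  -0.19687455  0.092     ]
(array([595.26, 376.41]), np.int32(345), array([579, 367,  32,  19], dtype=int32)) [ 0.73631953 -0.33699623  0.092     ]
[ 0.4197     -0.1268944   0.04021491] [ 0.4197     -0.04262951  0.11092155]
[[0.0007,-0.1086,-0.0003,0.0098,-0.0002,0.0122,70],[0.0007,-0.1086,-0.0003,0.0111,-0.0002,0.0111,70],[0.0007,-0.1086,-0.0003,0.0122,-0.0002,0.0098,70],[0.0007,-0.1086,-0.0003,0.0132,-0.0002,0.0085,70],[0.0007,-0.1086,-0.0003,0.014,-0.0002,0.007,70],[0.0007,-0.1086,-0.0003,0.0147,-0.0001,0.0054,70],[0.0007,-0.1086,-0.0003,0.0152,-0.0001,0.0038,70],[0.0007,-0.1086,-0.0003,0.0155,-0.0001,0.0021,70]]
[[0.0,0.0,0.0,0.0,-0.0,0.0275,70],[0.0,0.0,0.0,0.0,-0.0,0.0275,70],[0.0,0.0,0.0,0.0,-0.0,0.0275,70],[0.0,0.0,0.0,0.0,-0.0,0.0275,70]]
```

```bash
python3 -m jog '[[0,-0.1086,0,0.0098,0,0.0122,70],[0,-0.1086,0,0.0111,0,0.0111,70],[0,-0.1086,0,0.0122,0,0.0098,70],[0,-0.1086,0,0.0132,0,0.0085,70],[0,-0.1086,0,0.014,0,0.007,70],[0,-0.1086,0,0.0147,0,0.0054,70],[0,-0.1086,0,0.0152,0,0.0038,70],[0,-0.1086,0,0.0155,0,0.0021,70],[0,0,0,0,0,0,70],[0,0,0,0,0,0,70]]'
python3 - <<'E'
from h import *; from rig import optics,observe
print(np.round(observe()["q"],1))
T=np.array([ 0.4197,-0.1269,.0402]);R=pose(-90,40,-1)
plan(T-.04*R[:,2],R,3,70)
S=optics.get_image("scene");D=optics.get_image("side");s,d=cam(S),cam(D)
for c in orange(S["pixels"])[3:6]: print(c[0],c[1])
a=S["pixels"][120:320,180:420,::-1];b=D["pixels"][60:310,300:640,::-1]
a=cv2.resize(a,(480,400));b=cv2.resize(b,(320,235));b=cv2.copyMakeBorder(b,0,165,0,0,0)
cv2.imwrite("pics/st.png",np.hstack([a,b]))
E
```

```text
time_s: 9.6
position: [0.4197, -0.0419, 0.1068]
tool_rot: [[0.0, 1.0, 0.0], [0.647, -0.0, -0.762], [-0.762, 0.0, -0.647]]
ft_force: [-0.1, -0.0, -0.1]
grip_width: 0.0599
gripper_force: 0.0
[  5.   29.4 106.9 -56.9  65.   40.6]
[[0.0,-0.0019,-0.0001,-0.0013,-0.0,0.0227,70],[0.0,-0.0019,-0.0001,-0.0013,0.0,0.0227,70],[0.0,-0.0019,-0.0001,-0.0013,0.0,0.0227,70]]
[302.05 259.61] 185
[469.03 261.  ] 78
[601.96 266.6 ] 45
```

View pics/st.png

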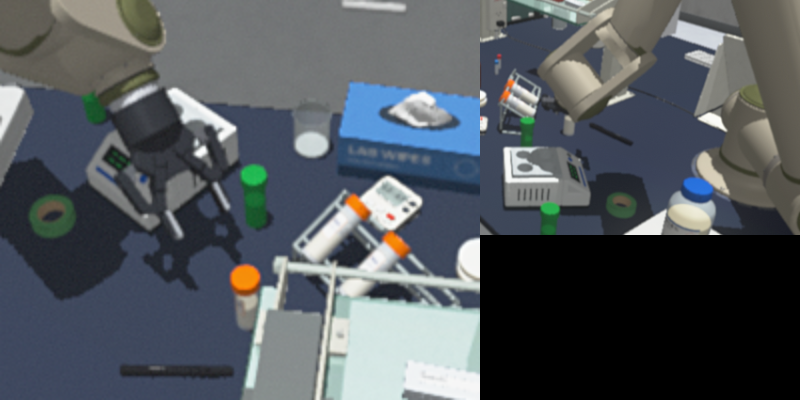

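The tube stands upright on the bench, with its cap at scene ≈(302,260). The gripper is tilted, its fingers open towards the tube, and the decoys, beaker and timer have not moved.

```bash
python3 -m jog '[[0,0,0,-0.001,0,0.02,70],[0,0,0,-0.001,0,0.025,70],[0,0,0,-0.001,0,0.02,70],[0,0,0,0,0,0,70]]'
python3 - <<'E'
from h import *; from rig import optics,observe
print(np.round(observe()["q"],1))
T=np.array([ 0.4197,-0.1280,.0402]);R=pose(-90,40,-1)
plan(T,R,3,70)
s=cam(optics.get_image("scene")); print(atz(s,(302.05,259.6),.091))
E
```

```text
time_s: 10.2
position: [0.4191, -0.0943, 0.067]
tool_rot: [[0.002, 1.0, -0.002], [0.646, -0.003, -0.763], [-0.763, -0.0, -0.646]]
ft_force: [-0.4, 1.5, 0.7]
grip_width: 0.0596
gripper_force: 0.0
[ -2.1  33.4 111.1 -65.   57.3  46.3]
[[-0.0008,-0.0015,-0.0006,-0.0004,0.0002,0.0143,70],[-0.0008,-0.0015,-0.0006,-0.0004,0.0002,0.0143,70],[-0.0008,-0.0015,-0.0006,-0.0004,0.0002,0.0143,70]]
[ 0.41844634 -0.12196074  0.091     ]
```

```bash
python3 -m jog '[[0,0,0,0,0,0.02,70],[0,0,0,0,0.001,0.015,70],[0,0,0,0,0,0.009,70],[0,0,0,0,0,0,70]]'; python3 -m jog '[[0,0,0,0,0,0,10],[0,0,0,0,0,0,0],[0,0,0,0,0,0,0],[0,0,0,0,0,0,0],[0,0,0,0,0,0,0]]' 40;  python3 - <<'E'
from rig import observe
print(observe()["q"])
E
```

```text
time_s: 10.75
position: [0.4205, -0.1268, 0.0387]
tool_rot: [[0.0, 1.0, -0.0], [0.646, -0.0, -0.764], [-0.764, 0.0, -0.646]]
ft_force: [-0.3, -0.1, 1.0]
grip_width: 0.0598
gripper_force: 0.0
time_s: 11.38
position: [0.4206, -0.1267, 0.0389]
tool_rot: [[0.0, 1.0, 0.001], [0.645, 0.0, -0.764], [-0.764, 0.0, -0.645]]
ft_force: [-0.3, 2.7, 6.3]
grip_width: 0.0273
gripper_force: 39.8
[ -6.54397324  36.83814886 112.92088595 -71.82499117  53.02343493
  51.26182394]
```

```bash
python3 -m jog '[[0,0,0,0,0,0,0]]' 60
python3 - <<'E'
from h import *; from rig import observe
np.set_printoptions(precision=4,suppress=True)
o=observe();p=np.array(o["position"]);R=np.array(o["tool_rot"])
mid=np.array([p[0],-.121,.049]); r=R.T@(mid-p); t=R.T@[0,0,1]; np.save("rt.npy",np.array([r,t])); print("mid in tool",r,"axis",t)
al=np.degrees(np.arcsin(-R[2,2])); Rf=pose(-1,al+60,-1); print(Rf@t)
st=plan(p+[.03,.02,.13],R,4,0)
m=plan([.50,-.13,.24],Rf,12,0,start=st)
E
```

```text
time_s: 11.5
position: [0.4206, -0.1267, 0.039]
tool_rot: [[0.0, 1.0, 0.001], [0.645, 0.0, -0.764], [-0.764, 0.001, -0.645]]
ft_force: [-0.9, 3.8, 7.4]
grip_width: 0.0267
gripper_force: 59.4
mid in tool [-0.004   0.     -0.0108] axis [-0.7642  0.0006 -0.645 ]
[ 0.8659 -0.0146  0.5   ]
[[0.0,0.0,0.0,-0.0216,0.0075,-0.0248,0],[0.0,0.0,0.0,-0.0216,0.0075,-0.0248,0],[0.0,0.0,0.0,-0.0216,0.0075,-0.0248,0],[0.0,0.0,0.0,-0.0216,0.0075,-0.0248,0]]
[[-0.0456,0.0684,-0.1264,-0.0058,0.0041,-0.0023,0],[-0.0456,0.0684,-0.1264,-0.0061,0.0035,-0.0026,0],[-0.0456,0.0684,-0.1264,-0.0063,0.0028,-0.0028,0],[-0.0456,0.0684,-0.1264,-0.0064,0.0022,-0.0032,0],[-0.0456,0.0684,-0.1264,-0.0064,0.0015,-0.0035,0],[-0.0456,0.0684,-0.1264,-0.0063,0.0009,-0.0039,0],[-0.0456,0.0684,-0.1264,-0.0061,0.0003,-0.0043,0],[-0.0456,0.0684,-0.1264,-0.0058,-0.0003,-0.0047,0],[-0.0456,0.0684,-0.1264,-0.0054,-0.0008,-0.0051,0],[-0.0456,0.0684,-0.1264,-0.0049,-0.0012,-0.0055,0],[-0.0456,0.0684,-0.1264,-0.0043,-0.0015,-0.0059,0],[-0.0456,0.0684,-0.1264,-0.0037,-0.0017,-0.0062,0]]
```

```bash
python3 -m jog '[[0,0,0,-0.015,0,-0.013,0],[0,0,0,-0.0236,0.009,-0.0275,0],[0,0,0,-0.024,0.01,-0.029,0],[0,0,0,-0.0238,0.011,-0.0297,0],[0,0,0,0,0,0,0]]'; python3 -m jog '[[-0.0456,0.0684,-0.1264,-0.0058,0.0041,-0.0023,0],[-0.0456,0.0684,-0.1264,-0.0061,0.0035,-0.0026,0],[-0.0456,0.0684,-0.1264,-0.0063,0.0028,-0.0028,0],[-0.0456,0.0684,-0.1264,-0.0064,0.0022,-0.0032,0],[-0.0456,0.0684,-0.1264,-0.0064,0.0015,-0.0035,0],[-0.0456,0.0684,-0.1264,-0.0063,0.0009,-0.0039,0]]';python3 - <<'E'
from rig import observe
print(observe()["q"])
E
```

```text
time_s: 12.12
position: [0.4517, -0.1064, 0.1705]
tool_rot: [[0.004, 1.0, 0.004], [0.646, 0.001, -0.764], [-0.764, 0.006, -0.646]]
ft_force: [-0.6, 0.2, -0.8]
grip_width: 0.027
gripper_force: 59.1
time_s: 12.88
position: [0.4745, -0.1184, 0.2027]
tool_rot: [[-0.715, 0.693, 0.09], [0.619, 0.687, -0.381], [-0.326, -0.217, -0.92]]
ft_force: [-0.1, -0.6, -1.6]
grip_width: 0.0265
gripper_force: 59.0
[-17.66277318  14.76142208  93.89692687 -22.55969623  60.98601064
 -55.31074427]
```

```bash
python3 -m jog '[[-0.0456,0.0684,-0.1264,-0.0061,0.0003,-0.0043,0],[-0.0456,0.0684,-0.1264,-0.0058,-0.0003,-0.0047,0],[-0.0456,0.0684,-0.1264,-0.0054,-0.0008,-0.0051,0],[-0.0456,0.0684,-0.1264,-0.0049,-0.0012,-0.0055,0],[-0.0456,0.0684,-0.1264,-0.0043,-0.0015,-0.0059,0],[-0.0456,0.0684,-0.1264,-0.0037,-0.0017,-0.0062,0],[0,0,0,0,0,0,0]]';python3 - <<'E'
from h import *; from rig import observe,optics
np.set_printoptions(precision=4,suppress=True)
o=observe();p=np.array(o["position"]);R=np.array(o["tool_rot"]);print(o["q"]);r,t=np.load("rt.npy")
W=optics.get_image("wrist");w=cam(W)
for c in orange(W["pixels"]): print(c, atz(w,c[0],.0925))
print("tube mid",p+R@r,"dir",R@t, "own cap expected px",proj(w,p+R@(r+.041*t)))
cv2.imwrite("pics/w2.png",W["pixels"][:,:,::-1])
E
```

```text
time_s: 13.75
position: [0.5001, -0.1309, 0.2375]
tool_rot: [[-0.984, 0.021, -0.178], [0.02, 1.0, 0.005], [0.179, 0.001, -0.984]]
ft_force: [-0.8, 0.6, -0.6]
grip_width: 0.027
gripper_force: 59.0
[ -25.6769   22.924    72.1971   -4.2025   94.2679 -114.4533]
tube mid [ 0.506  -0.1311  0.2474] dir [ 0.8669 -0.0181  0.4982] own cap expected px [[315.049 360.876]]
```

View pics/w2.png

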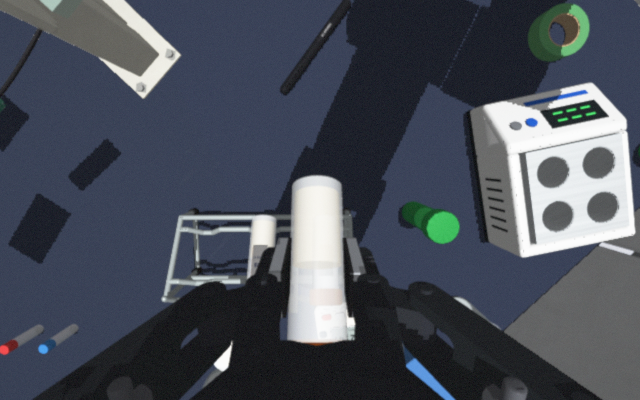

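The wrist view shows the held tube sloping with its foot away at (317,180). The rack's free place is at left between the side wire (180,215)→(165,298) and laid tube 2 (262,230).

Run:
```python
from h import *; from rig import observe,optics
np.set_printoptions(precision=4,suppress=True,linewidth=200)
W=optics.get_image("wrist");w=cam(W);g=cv2.cvtColor(W["pixels"],cv2.COLOR_RGB2GRAY)
print("row 225:",g[225,160:300:2]); print("row255",g[255,150:300:2]); print("col 263:",g[196:250,263]); print("col 215:",g[200:300,215])
for px in((182,215),(352,213)):
    for z in(.04,.047): print(px,z,atz(w,px,z))
print("tube2 foot", atz(w,(263,217),.0475+.0125), atz(w,(263,225),.0475))
# predicted tube2 outline for mid estimates
for X in((.5615,-.195),): 
    m=np.array([X[0],X[1],.072]);t=np.array([.866,-.015,.5]);print("pred foot ctr",proj(w,m-.049*t),"at 20mm",proj(w,m-.02*t), "free foot",proj(w,m+[-.001,-.072,0]-.049*t))
```

```text
row 225: [ 67  66  67  68  70  63  65  67  96 196 171  90  66  68  67  68  75  97  91  50  48  51  36  35  33  48  60  57  55  63  68  57  34  31  34  31  40  30  35  38  47  52  49  50  50  69 185 224 237
 243 244 245 243 240 234 222 200 149  67  35  35  35  35  35  36  66 149 180 199 218]
row255 [ 63  70  67  69  66  66  67  68  70  63  85 194 180 104  68  69  66  67  65  65  68  69  67 187 145  70  66  67  68  66  70  72  67  65  68  70  68  68  66  66  65  67  69  66  69  64  66  64  71
 122 199 162 134 137 134 136  52  23  29  26  28  38 115 117 119 115 118  74  31  29  49 160 190 209 221]
col 263: [ 67  66  67  66  67  67  68  67  66  66  68  63  69  65  65  57  37  39  85 173 231 235 235 235 240 244 245 244 244 243 244 245 245 244 244 244 244 245 244 243 244 244 245 244 244 243 243 243 227
 168 140 139 138 138]
col 215: [ 67  64  69  69  66  68  68  68  66  67  65  54  37  30  53 118 182 212 215 176 122  71  70  68  65  56  38  33  60 115 161 172 169 149 102  72  63  69  65  69  64  68  69  65  69  70  66  66  69
  70  69  67  70  71  68  68  69  66  65  67  67  66  66  59  35  35  25  31  30  29  37  31  37  51  66  94 147 188 183 141 142  90  31  27  29  29  29  21  23  21  23  19  25  28  24  21  28  28
  29  28]
(182, 215) 0.04 [ 0.512  -0.2942  0.04  ]
(182, 215) 0.047 [ 0.5107 -0.2909  0.047 ]
(352, 213) 0.04 [ 0.5141 -0.0867  0.04  ]
(352, 213) 0.047 [ 0.5129 -0.0875  0.047 ]
tube2 foot [ 0.5129 -0.1917  0.06  ] [ 0.525  -0.1945  0.0475]
pred foot ctr [[262.9675 220.1443]] at 20mm [[261.2896 243.9482]] free foot [[202.86   220.6522]]
```

Run:
```python
from h import *; from rig import observe,optics
np.set_printoptions(precision=4,suppress=True,linewidth=200)
W=optics.get_image("wrist");w=cam(W);g=cv2.cvtColor(W["pixels"],cv2.COLOR_RGB2GRAY)
o=observe();p=np.array(o["position"]);R=np.array(o["tool_rot"]);r,t=np.load("rt.npy")
th=np.linspace(0,2*np.pi,73)
def outline(m,t,f=-.049):
    t=t/np.linalg.norm(t);a=np.cross(t,[0,0,1]);a/=np.linalg.norm(a);b=np.cross(a,t)
    q=proj(w,m+f*t+.0145*(np.outer(np.cos(th),a)+np.outer(np.sin(th),b)));return "cols %.1f-%.1f rows %.1f-%.1f"%(q[:,0].min(),q[:,0].max(),q[:,1].min(),q[:,1].max())
print("own pred",outline(p+R@r,R@t)); 
def edge(v,lo,th=150): 
    i=np.where(v>th)[0]; return lo+i.min(),lo+i.max()
print("own rows seen",edge(g[160:200,317],160),"cols",[edge(g[k,285:350],285) for k in(186,200,220,230)])
for f in(-.045,-.035,-.025): print(f,outline(p+R@r,R@t,f))
m=np.array([.5615,-.195,.072]);t2=np.array([.866,-.015,.5])
print("t2 pred",outline(m,t2),outline(m,t2,-.03)); print("t2 seen row225..240",[edge(g[k,240:285],240) for k in(222,225,230,236)],"top",edge(g[200:240,263],200))
for k,c in((225,179),(240,176),(255,173)):
    z=.05+(k-215)/83*.045; print("side wire",k,z,atz(w,(c,k),z))
```

```text
own pred cols 290.2-340.7 rows 171.4-193.3
own rows seen (np.int64(176), np.int64(199)) cols [(np.int64(294), np.int64(340)), (np.int64(293), np.int64(340)), (np.int64(293), np.int64(341)), (np.int64(292), np.int64(342))]
-0.045 cols 290.0-340.9 rows 178.1-199.3
-0.035 cols 289.4-341.6 rows 195.6-214.6
-0.025 cols 288.7-342.2 rows 214.0-230.6
t2 pred cols 250.4-274.9 rows 216.2-223.9 cols 249.0-274.1 rows 232.2-238.8
t2 seen row225..240 [(np.int64(252), np.int64(273)), (np.int64(252), np.int64(273)), (np.int64(240), np.int64(273)), (np.int64(250), np.int64(273))] top (np.int64(215), np.int64(239))
side wire 225 0.055421686746987955 [ 0.521  -0.2913  0.0554]
side wire 240 0.06355421686746988 [ 0.5369 -0.2922  0.0636]
side wire 255 0.07168674698795181 [ 0.552  -0.2929  0.0717]
```

Run:
```python
from h import *; from rig import observe
o=observe();p=np.array(o["position"]);R=np.array(o["tool_rot"]);r,t=np.load("rt.npy");mid=p+R@r
Rf=pose(-1,100,-1)
a=np.array([.566,-.267,.17])-Rf@r; b=np.array([.566,-.267,.10])-Rf@r
st=plan(a,Rf,5,0); plan(b,Rf,3,0,start=st)
```

```text
[[0.0002,-0.0007,-0.0006,-0.0153,-0.0272,0.0132,0],[0.0002,-0.0007,-0.0006,-0.0153,-0.0272,0.0132,0],[0.0002,-0.0007,-0.0006,-0.0153,-0.0272,0.0132,0],[0.0002,-0.0007,-0.0006,-0.0152,-0.0272,0.0132,0],[0.0002,-0.0007,-0.0006,-0.0152,-0.0272,0.0132,0]]
[[0.0,0.0,0.0,-0.0041,0.0,0.023,0],[0.0,0.0,0.0,-0.0041,0.0,0.023,0],[0.0,0.0,0.0,-0.0041,0.0,0.023,0]]
```

```bash
python3 -m jog '[[0,-0.0007,-0.0006,-0.0153,-0.0272,0.0132,0],[0,-0.0007,-0.0006,-0.0153,-0.0272,0.0132,0],[0,-0.0007,-0.0006,-0.0153,-0.0272,0.0132,0],[0,-0.0007,-0.0006,-0.0152,-0.0272,0.0132,0],[0,-0.0007,-0.0006,-0.0152,-0.0272,0.0132,0],[0,0,0,0,0,0,0],[0,0,0,0,0,0,0]]'
python3 - <<'E'
from h import *; from rig import observe,optics
np.set_printoptions(precision=4,suppress=True,linewidth=200)
o=observe();p=np.array(o["position"]);R=np.array(o["tool_rot"]);r,t=np.load("rt.npy");print("mid",p+R@r,"dir",R@t)
W=optics.get_image("wrist");w=cam(W);im=W["pixels"];cv2.imwrite("pics/w3.png",im[:,:,::-1]);g=cv2.cvtColor(im,cv2.COLOR_RGB2GRAY)
for k in(200,215,230,245): print(k,[(int(i)) for i in np.where(np.diff((g[k]>150).astype(int)))[0]])
m=np.array([.5610,-.195,.072]);t2=np.array([.866,-.015,.5]);a=np.array([.017,1,0])
for f in(-.049,-.03,-.01):
    print("t2",f,proj(w,[m+f*t2-.0145*a,m+f*t2+.0145*a]).ravel(),"own",proj(w,[p+R@(r+f*t)-.0145*a,p+R@(r+f*t)+.0145*a]).ravel())
for c in orange(im): print(c)
print("cap2 pred",proj(w,m+.041*t2))
E
```

```text
time_s: 14.78
position: [0.5609, -0.2664, 0.1612]
tool_rot: [[-0.985, 0.016, -0.173], [0.015, 1.0, 0.004], [0.173, 0.001, -0.985]]
ft_force: [1.1, -0.0, 0.7]
grip_width: 0.0266
gripper_force: 59.1
mid [ 0.5667 -0.2665  0.1712] dir [ 0.864  -0.0134  0.5034]
200 [292, 341, 384, 417, 468, 503, 511, 518]
215 [291, 341, 385, 419, 469, 507, 515, 522]
230 [290, 342, 387, 421, 474, 511, 519, 526]
245 [291, 342, 388, 424, 433, 471, 477, 530]
t2 -0.049 [378.0569 166.8748 409.8858 166.8994] own [290.0188 183.2645 340.2467 183.2981]
t2 -0.03 [379.7897 185.8151 412.5188 185.8364] own [288.8432 214.3325 341.3726 214.3573]
t2 -0.01 [381.7229 206.946  415.4565 206.9635] own [287.4835 250.2678 342.6748 250.2814]
(array([407.79, 264.53]), np.int32(1090), array([385, 252,  47,  26], dtype=int32))
(array([499.75, 264.62]), np.int32(1224), array([473, 252,  54,  26], dtype=int32))
cap2 pred [[405.5365 267.2055]]
```

```bash
python3 -m jog '[[0,0,0,-0.003,0.0005,0.017,0],[0,0,0,-0.0045,0,0.0256,0],[0,0,0,-0.0035,0,0.02,0],[0,0,0,-0.0026,0,0.0148,0],[0,0,0,0,0,0,0]]'; python3 -m jog '[[0,0,0,-0.0008,0,0.0049,0],[0,0,0,-0.0009,0,0.0049,0],[0,0,0,0,0,0,0]]'
python3 - <<'E'
from h import *; from rig import observe
o=observe();p=np.array(o["position"]);R=np.array(o["tool_rot"]);r,t=np.load("rt.npy");print("mid",p+R@r,"dir",R@t,o["wrist_torque"])
E
```

```text
time_s: 15.45
position: [0.561, -0.266, 0.0819]
tool_rot: [[-0.985, 0.015, -0.174], [0.014, 1.0, 0.005], [0.174, 0.002, -0.985]]
ft_force: [-0.1, -0.5, -0.8]
grip_width: 0.0266
gripper_force: 59.1
time_s: 15.82
position: [0.5611, -0.2665, 0.0721]
tool_rot: [[-0.985, 0.015, -0.173], [0.015, 1.0, 0.004], [0.173, 0.002, -0.985]]
ft_force: [0.5, -0.4, -0.7]
grip_width: 0.0268
gripper_force: 59.1
mid [ 0.56692498 -0.26660993  0.08207196] dir [ 0.864226   -0.01337949  0.50292585] [ 0.01345167 -0.0840014  -0.00321959]
```

```bash
python3 -m jog '[[0,0,0,-0.0003,0,0.002,0],[0,0,0,-0.0004,0,0.002,0],[0,0,0,0,0,0,0]]'; python3 -m jog '[[0,0,0,-0.0003,0,0.0015,0],[0,0,0,0,0,0,0]]';python3 -m jog '[[0,0,0,-0.0003,0,0.0015,0],[0,0,0,0,0,0,0]]'
```

```text
time_s: 16.2
position: [0.5615, -0.267, 0.0707]
tool_rot: [[-0.985, 0.015, -0.171], [0.015, 1.0, 0.002], [0.171, -0.001, -0.985]]
ft_force: [-3.3, 1.6, 14.4]
grip_width: 0.027
gripper_force: 60.8
time_s: 16.45
position: [0.5615, -0.267, 0.0706]
tool_rot: [[-0.985, 0.015, -0.171], [0.015, 1.0, 0.001], [0.171, -0.001, -0.985]]
ft_force: [-6.3, 2.9, 24.1]
grip_width: 0.027
gripper_force: 61.6
time_s: 16.7
position: [0.5616, -0.2671, 0.0704]
tool_rot: [[-0.985, 0.015, -0.17], [0.015, 1.0, 0.001], [0.17, -0.002, -0.985]]
ft_force: [-8.7, 4.5, 33.7]
grip_width: 0.0265
gripper_force: 62.4
```

```bash
python3 -m jog '[[0,0,0,0.0004,0,-0.0025,0],[0,0,0,0,0,0,0]]'
python3 - <<'E'
from h import *; from rig import observe,optics
np.set_printoptions(precision=4,suppress=True,linewidth=200)
o=observe();p=np.array(o["position"]);R=np.array(o["tool_rot"]);r,t=np.load("rt.npy");print("mid",p+R@r,o["ft_force"],"TCP tip px",proj(cam(optics.get_image("wrist")),p))
W=optics.get_image("wrist");w=cam(W);im=W["pixels"];g=cv2.cvtColor(im,cv2.COLOR_RGB2GRAY)
for k in(120,140,160,180,200,220): print(k,[(int(i)) for i in np.where(np.diff((g[k]>150).astype(int)))[0]])
for c in(305,317,329,440,455,470): print("col",c,[(int(i)) for i in np.where(np.diff((g[:,c]>150).astype(int)))[0]][:8])
for c in orange(im):print("w",c)
for n in("side","scene"):
    I=optics.get_image(n);cc=cam(I)
    for c in orange(I["pixels"]):
        if c[0][1]>120: print(n,c)
    print("own cap pred",proj(cc,p+R@(r+.041*t)))
A=im[90:300,230:550,::-1];cv2.imwrite("pics/w4.png",cv2.resize(A,None,fx=2.4,fy=2.4,interpolation=cv2.INTER_CUBIC))
E
```

```text
time_s: 16.95
position: [0.5615, -0.267, 0.0707]
tool_rot: [[-0.985, 0.015, -0.171], [0.015, 1.0, 0.002], [0.171, -0.001, -0.985]]
ft_force: [-4.7, 2.6, 17.9]
grip_width: 0.0267
gripper_force: 60.6
mid [ 0.5673 -0.2671  0.0806] [-4.7121  2.6152 17.9007] TCP tip px [[315.1915 252.5875]]
120 []
140 []
160 [425, 462, 552, 590]
180 [263, 271, 278, 280, 296, 336, 419, 467, 544, 598, 602, 611]
200 [261, 270, 292, 341, 421, 472, 551, 606, 610, 619]
220 [291, 342, 425, 443, 472, 476, 558, 614, 619, 628]
col 305 [176, 342]
col 317 [174, 342]
col 329 [176, 342]
col 440 [155, 287]
col 455 [156, 217, 222, 223, 226, 227, 251, 252]
col 470 [188, 216, 268, 270, 272, 273, 276, 277]
w (array([497.64, 321.47]), np.int32(273), array([480, 315,  30,  20], dtype=int32))
w (array([607.91, 332.2 ]), np.int32(2357), array([566, 315,  74,  39], dtype=int32))
w (array([444.24, 337.16]), np.int32(92), array([437, 329,  16,  18], dtype=int32))
side (array([290.77, 127.03]), np.int32(39), array([286, 125,  11,   6], dtype=int32))
side (array([330.71, 137.86]), np.int32(49), array([327, 133,   8,  11], dtype=int32))
side (array([327.63, 156.64]), np.int32(100), array([321, 145,  14,  22], dtype=int32))
own cap pred [[331.0492 136.9429]]
scene (array([358.68, 222.88]), np.int32(72), array([353, 217,  12,  13], dtype=int32))
scene (array([468.16, 260.72]), np.int32(76), array([461, 252,  20,  14], dtype=int32))
scene (array([601.5 , 266.64]), np.int32(42), array([595, 259,  15,  12], dtype=int32))
own cap pred [[402.6643 258.0566]]
```

View pics/w4.png

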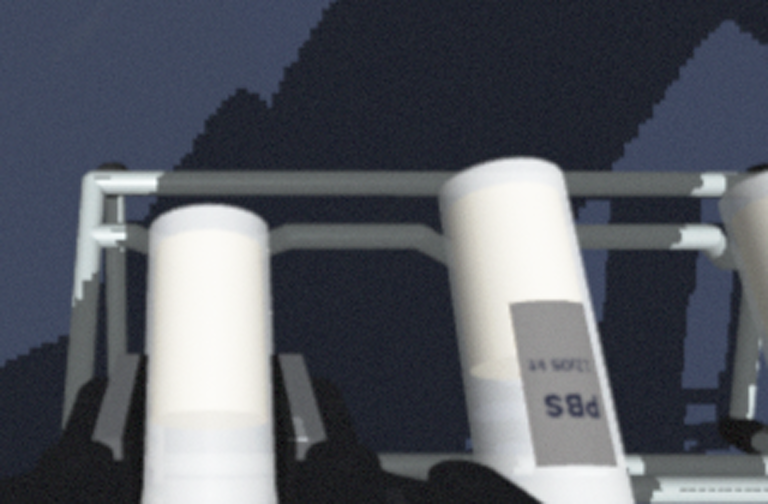

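The crop shows the held tube centred in its V (bends either side at crop x 130 and 285). Its foot is at row 205 while the stop wire is at row 183 and laid tube 2's foot at row 165, so it sits about 11 mm upslope of home and must slide down.

```bash
python3 -m jog '[[0,0,0,0.0003,0,-0.0015,0],[0,0,0,0.0015,0,0.0013,0],[0,0,0,0.0015,0,0.0013,0],[0,0,0,0.0015,0,0.0013,0],[0,0,0,0,0,0,0]]'; python3 -m jog '[[0,0,0,0.0012,0,0.001,0],[0,0,0,0.0011,0,0.0009,0],[0,0,0,0,0,0,0]]'
```

```text
time_s: 17.77
position: [0.5571, -0.2668, 0.0684]
tool_rot: [[-0.985, 0.015, -0.17], [0.015, 1.0, 0.002], [0.17, -0.0, -0.986]]
ft_force: [-0.1, 1.2, 12.3]
grip_width: 0.0268
gripper_force: 60.3
time_s: 18.15
position: [0.5546, -0.2668, 0.067]
tool_rot: [[-0.985, 0.015, -0.169], [0.015, 1.0, 0.002], [0.169, -0.001, -0.986]]
ft_force: [-0.9, 2.2, 12.6]
grip_width: 0.0266
gripper_force: 60.4
```

```bash
python3 -m jog '[[0,0,0,0.0012,0,0.001,0],[0,0,0,0,0,0,0]]'; python3 -m jog '[[0,0,0,0.0011,0,0.0009,0],[0,0,0,0,0,0,0]]';python3 -m jog '[[0,0,0,0.0008,0,0.0006,0],[0,0,0,0,0,0,0]]'
```

```text
time_s: 18.4
position: [0.5533, -0.2668, 0.0663]
tool_rot: [[-0.985, 0.015, -0.169], [0.015, 1.0, 0.002], [0.169, -0.001, -0.986]]
ft_force: [-0.2, 2.1, 11.9]
grip_width: 0.0272
gripper_force: 60.4
time_s: 18.65
position: [0.5521, -0.2668, 0.0655]
tool_rot: [[-0.985, 0.015, -0.169], [0.015, 1.0, 0.002], [0.169, -0.001, -0.986]]
ft_force: [0.9, 2.0, 13.1]
grip_width: 0.027
gripper_force: 60.4
time_s: 18.9
position: [0.5513, -0.2667, 0.0651]
tool_rot: [[-0.985, 0.015, -0.169], [0.015, 1.0, 0.002], [0.169, -0.001, -0.986]]
ft_force: [0.7, 0.4, 12.0]
grip_width: 0.0265
gripper_force: 60.4
```

```bash
cat > lk.py <<'E'
from h import *; from rig import observe,optics
o=observe();p=np.array(o["position"]);R=np.array(o["tool_rot"]);r,t=np.load("rt.npy");print("mid",p+R@r,o["ft_force"],o["wrist_torque"])
I=optics.get_image("wrist");w=cam(I);g=cv2.cvtColor(I["pixels"],cv2.COLOR_RGB2GRAY)
for c in(305,317,329,440,447): print("col",c,[(int(i)) for i in np.where(np.diff((g[:,c]>150).astype(int)))[0]][:4], g[150:190:2,c])
E
python3 lk.py
```

```text
mid [ 0.5569957  -0.26681669  0.07503893] [ 0.66414311  0.39336999 11.96669941] [ 0.39517419  0.13024303 -0.19843902]
col 305 [176, 342] [ 73  73  71  66  34  41  38  36  32  37  29  32  35 133 232 236 237 237
 238 245]
col 317 [174, 342] [ 33  37  37  36  37  38  36  35  37  38  34  36  75 229 241 244 245 245
 250 251]
col 329 [176, 342] [ 35  33  34  34  28  30  35  36  33  35  36  35  35 115 231 238 238 238
 239 246]
col 440 [175, 287] [ 39  33  37  39  34  34  38  39  37  38  34  33  53 202 232 237 237 236
 243 245]
col 447 [174, 239, 243, 292] [ 34  35  39  34  36  34  34  31  30  38  37  32  99 233 239 243 243 243
 250 250]
```

```bash
python3 -m jog '[[0,0,0,0.0008,0,0.0006,0],[0,0,0,0,0,0,0]]'; python3 -m jog '[[0,0,0,0.0008,0,0.0006,0],[0,0,0,0,0,0,0]]'; python3 lk.py | head -3
```

```text
time_s: 19.2
position: [0.5505, -0.2668, 0.0647]
tool_rot: [[-0.986, 0.015, -0.169], [0.015, 1.0, 0.002], [0.169, -0.001, -0.986]]
ft_force: [2.3, 2.0, 13.1]
grip_width: 0.0266
gripper_force: 60.4
time_s: 19.45
position: [0.5505, -0.2668, 0.0647]
tool_rot: [[-0.986, 0.015, -0.166], [0.015, 1.0, 0.001], [0.166, -0.001, -0.986]]
ft_force: [5.2, 2.3, 14.1]
grip_width: 0.0266
gripper_force: 60.5
mid [ 0.55624089 -0.26682     0.07464605] [ 5.16274832  2.25733766 14.09327326] [ 0.5635265  -0.41001544 -0.27137304]
col 305 [176, 342] [ 69  73  74  60  32  37  39  31  35  36  34  34  37 131 227 237 237 237
 240 245]
```

```bash
python3 -m jog '[[0,0,0,-0.0008,0.0004,-0.0012,0],[0,0,0,0,0,0,0]]' 20; python3 -m jog '[[0,0,0,0,0,0,34],[0,0,0,0,0,0,35],[0,0,0,0,0,0,36],[0,0,0,0,0,0,37],[0,0,0,0,0,0,37]]'; python3 lk.py
```

```text
time_s: 19.75
position: [0.5505, -0.2667, 0.0647]
tool_rot: [[-0.985, 0.015, -0.169], [0.015, 1.0, 0.001], [0.169, -0.001, -0.986]]
ft_force: [1.4, -0.7, 8.4]
grip_width: 0.0268
gripper_force: 59.9
time_s: 20.38
position: [0.5493, -0.2659, 0.0628]
tool_rot: [[-0.985, 0.015, -0.173], [0.015, 1.0, 0.004], [0.173, 0.002, -0.985]]
ft_force: [0.2, 0.1, -0.1]
grip_width: 0.0316
gripper_force: 0.0
mid [ 0.55504808 -0.26599788  0.07273854] [ 0.2328628   0.13805261 -0.06151402] [ 0.00920698 -0.1104142  -0.05962673]
col 305 [178, 342] [ 72  77  75  68  50  37  32  35  38  37  39  32  32  35 120 230 237 239
 240 239]
col 317 [177, 345] [ 39  37  30  40  34  38  34  41  38  35  35  37  36  46 191 240 243 245
 245 248]
col 329 [179, 342] [ 33  33  36  37  34  36  36  33  34  36  34  33  34  34  56 199 234 237
 238 238]
col 440 [179, 284] [ 37  36  33  37  34  38  38  33  34  35  31  37  37  37  62 203 234 237
 238 237]
col 447 [178, 244, 247, 248] [ 36  35  40  39  32  33  34  33  32  29  38  33  36  39  98 235 241 243
 243 244]
```

```bash
python3 -m jog '[[0,0,0,0,0,-0.004,38],[0,0,0,0,0,-0.006,39],[0,0,0,0,0,-0.008,40],[0,0,0,0,0,-0.01,40]]'; python3 -m jog '[[0,0,0,0,0,-0.02,45],[0,0,0,0,0,-0.03,45],[0,0,0,0,0,-0.03,45],[0,0,0,0,0.03,-0.02,45],[0,0,0,0,0.04,0,45],[0,0,0,0,0.04,0,45],[0,0,0,0.03,0.04,0,45],[0,0,0,0.04,0.04,0,45],[0,0,0,0.02,0.02,0,45],[0,0,0,0,0,0,45]]'
python3 - <<'E'
from h import *; from rig import optics
I=optics.get_image("wrist");w=cam(I);print([(c[0],c[1],atz(w,c[0],.0925).round(4)) for c in orange(I["pixels"])])
np.set_printoptions(precision=4,suppress=True)
for n in("side","scene"):
    D=optics.get_image(n);d=cam(D)
    for c in orange(D["pixels"]):
        if 120<c[0][1]<255 and 250<c[0][0]<420: print(n,c,atz(d,c[0],.0925))
    print("pred cap home",proj(d,[[.5555+.0355,-.2665,.0925]]))
h=cv2.cvtColor(I["pixels"],cv2.COLOR_RGB2HSV);m=cv2.inRange(h,(0,0,185),(180,60,255));n,_,s,c=cv2.connectedComponentsWithStats(m)
print([(s[i].tolist(),c[i].round(1).tolist()) for i in range(1,n) if s[i,4]>200])
E
```

```text
time_s: 20.92
position: [0.5543, -0.2661, 0.0912]
tool_rot: [[-0.985, 0.015, -0.173], [0.015, 1.0, 0.004], [0.173, 0.001, -0.985]]
ft_force: [0.4, 0.4, -0.5]
grip_width: 0.0341
gripper_force: 0.0
time_s: 22.18
position: [0.4853, -0.054, 0.2062]
tool_rot: [[-0.985, 0.013, -0.171], [0.013, 1.0, 0.003], [0.171, 0.001, -0.985]]
ft_force: [0.6, -0.6, -0.5]
grip_width: 0.0384
gripper_force: 0.0
[(array([ 97.34, 326.  ]), np.int32(722), array([ 0.5936, -0.2689,  0.0925]))]
side (array([290.75, 127.18]), np.int32(60), array([284, 125,  14,   7], dtype=int32)) [ 0.7311 -0.3371  0.0925]
side (array([335.78, 137.59]), np.int32(41), array([332, 134,   8,   9], dtype=int32)) [ 0.5919 -0.2857  0.0925]
side (array([328.59, 155.05]), np.int32(111), array([321, 144,  15,  23], dtype=int32)) [ 0.5948 -0.1713  0.0925]
pred cap home [[335.1534 140.3816]]
scene (array([358.84, 222.96]), np.int32(70), array([353, 217,  12,  13], dtype=int32)) [ 0.595  -0.1212  0.0925]
scene (array([377.88, 241.59]), np.int32(82), array([371, 236,  14,  13], dtype=int32)) [ 0.5939 -0.1932  0.0925]
pred cap home [[398.2415 262.4491]]
[([21, 0, 82, 103, 2277], [63.8, 49.9]), ([428, 92, 187, 191, 16113], [514.0, 187.1]), ([71, 233, 59, 90, 2246], [105.3, 275.3]), ([138, 234, 59, 66, 1525], [177.2, 259.9]), ([203, 234, 62, 41, 579], [244.0, 244.5]), ([269, 323, 38, 20, 526], [289.4, 332.9])]
```

```bash
python3 -c "
from rig import job
print(job.close_job())"
```

```text
the job is handed in; nothing more can be done
None
```

The tube lies home in the free place, cap up and foot at the stop wire. The last pictures show all three feet in line and the laid tubes unmoved (beaker and timer not rechecked after placing). Handed in at about 22 s.

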